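# Ease the spring clip off a label-roll spindle with a wedge

### The arm

A 6-joint arm with a two-finger parallel gripper is mounted at the origin on the work surface. World frame = base frame: x ahead of the robot, y to its left, z up, the work surface at z = 0. Lengths are in mm, angles in rad, forces in N, time in s.
With the tool pointing down it reaches from about 350 to 975 mm from the base axis. Payload 7.1 kg.
Tool frame: the origin (TCP) lies at the very end of the fingers, on their centre line; the grasp point (between the pads) lies 19 mm behind it; y points along the fingers, x is the direction in which the jaws open and shut, and the axes are right-handed (so a half turn about y gives the same grasp; the last joint's range is limited). The gripper opens to 88 mm and grips with 3 to 60 N. Pads are 20 mm wide; open, the fingers measure 115 mm over their backs; the gripper's body (75 mm by 178 mm) begins 61 mm behind the grasp point.
Start: joints at [1.12, 0.423, 1.63, -0, 1.089, -0.019], TCP at [261.534, 567.631, 222.675] pointing down, gripper open.
Joint ranges: [-3, 3], [-0.9, 2.11], [0.09, 2.58], [-1.31, 4.45], [0.11, 2.69], [-2.54, 2.54]. Speed limits (rad/s): [2.39, 2.39, 3.01, 3.14, 3.14, 3.14].

### API

Orientations are given as a rotation vector (axis times angle).
In Python, from workcell import ctrl gives the robot as it stands. The module is installed in compiled form; this text tells all that it offers.
- The arm moves only by the tool jog_arm, never from a script. Its argument "steps" is a list of rows, each an object with "turn": the turn, a rotation vector about the world's x, y, z scaled (see below), a list of three; "dp": the shift along the world's x, y, z scaled (see below), a list of three; "claw": the opening, from 0 (shut) to 1 (fully open). In form: [{"turn": [wx, wy, wz], "dp": [x, y, z], "claw": claw}, ...]. A call has 1 to 12 rows; each row is the pose to reach, as a shift and turn from the pose measured when the call began, turning the shorter way round; what a row does not reach only later rows make up. The controller multiplies each number of a shift by 80 mm and each number of a turn by pi rad. A row lasts 1/12 s, in which the tool goes at most 41.7 mm and 7.16 degrees, less where a joint would pass 70% of its speed; a pose out of reach is approached as far as the arm can. A call with a number of a shift or a turn outside -1 to 1 is refused whole. A call with a gripper value outside its range is refused whole. The fingers move at their own pace and stop on an object; the grip force is fixed at half the most. Time passes only in rows, so rows that repeat a pose let the fingers close. It gives the time, the measured TCP pose, the force and the opening at its end, in the units of the state.
- ctrl.get_obs(): the state, without advancing time (a new reading comes with each control period).
- ctrl.get_image(name): name is "scene" or "top" or "wrist"; returns a dict with "img" (420x560x3 uint8, red, green, blue), "range_z" (420x560 float32, mm along the optical axis (not along the pixel's ray), 0 where there is no reading), "fovy" (degrees; the focal length in pixels is half the picture's height over the tangent of half this angle, whatever the lens; pixels are square), "cx", "cy" (the principal point, pixels), "camera_from_world" (4x4, takes a point from world to camera coordinates); the wrist camera has in their place "hand_eye" (4x4, takes a point from camera to tool coordinates, whose origin is the TCP and whose axes are the tool frame's). Camera axes: x right, y down, z forward; pixel columns grow to the right and rows downward; lengths in mm; the calibration is good to about 2 mm. A picture is of the moment at which its call begins: read the wrist's pose just before it.
- ctrl.close_job(): hands the job in, once; it reports no verdict.
The state is a dict: "t": time; "qpos": joint angles; "qvel": joint speeds; "joint_torque": joint torques, N m; "ee_pos": TCP position; "orientation": TCP orientation; "ft_force": force on the tool from outside, world axes, zero at the start; "moment": the same for the moment, N m; "width": finger opening in mm.
Only numpy, scipy, OpenCV 4.12 (cv2) and the standard library are available. Lean on these libraries where they do the work, as an engineer would, in place of code of your own. Each camera call takes 0.05 s, during which the arm holds its last target.

### The job

The spindle of the label-roll holder has to come out for a new roll, so take off its spring clip: pick up the tapered wedge (not the blunt bar with the same handle), slide it along the top of the spindle under the clip's bow until the clip is spread and riding on the wedge, and lift the clip off the spindle. Carry the clip on the wedge to the green parts tray and leave both in it.

Things in the scene. Friction and masses are not known exactly. Their poses are not given: they have to be found in the camera images.
- wedge_grip (a point): Middle of the wedge's black upright handle (28 mm along x, 24 mm wide along y, 65 mm tall), 45 mm above the wedge's flat underside; z up. Its steel blade, 10 mm wide, same underside, points along x: 26 mm high and flat-topped at x = 14 to 44 mm, then sloping down to 3 mm at the tip, x = 109 mm. About 0.16 kg. The bar with the same handle but a blade 26 mm high all along is the wrong one.
- clip: Steel spring clip on the spindle, 50 g, 14 mm along x, 54 mm wide, bow 4 mm thick. Point: middle of its window, 46 mm wide, 14 mm high, between spindle top and bow. x runs along the spindle from its free end to the brackets, z up. Ribs just under the window stand 28 mm apart; sprung jaws below let go once it is raised about 11 mm (3 to 8 N); it then hangs loose by its bow. Its legs reach 40 mm below this point.
- spindle_end (a point): Top of the free end of the level spindle (aluminium rod 36 mm thick, top 75 mm above the counter) of the fixed grey holder; x points along the rod into the holder, z up. The clip's middle is at x = 13.5 mm. Two brackets (x = 22 to 34 and 120 to 132 mm) have slots 46 mm wide, open at the top, in line with the clip's window for the blade to pass; cheeks stand 30 mm above the rod. The near one backs the clip.
- tray_in (a point): Centre of the inner floor (4 mm above the counter) of the fixed green tray: inside 142 mm along x and 212 mm along y, walls reaching 22 mm above the counter.
There are look-alikes about, which are no part of the job. Leave any orange or pink look-alike of the clip alone.

How it is judged (in metres and radians):
On the way:
1. the clip is off the spindle and rides on the blade of the wedge, raised at least 30 mm above where it sat (height (world z) of clip above 0.112 m and x of clip in the frame of wedge_grip between 0.012 and 0.108 m and y of clip in the frame of wedge_grip between -0.022 and 0.022 m and z of clip in the frame of wedge_grip between -0.05 and 0 m), for 0.2 s.
At the end, for the whole second after the job is handed in: The clip's window and the middle of the wedge's grip are both within the inner walls of the green tray and less than 65 mm above the counter (so both lie on its floor), and the clip is at rest (under 0.03 m/s) (x of clip in the frame of tray_in between -0.071 and 0.071 m and y of clip in the frame of tray_in between -0.106 and 0.106 m and height (world z) of each of clip, wedge_grip below 0.065 m and x of wedge_grip in the frame of tray_in between -0.071 and 0.071 m and y of wedge_grip in the frame of tray_in between -0.106 and 0.106 m and linear speed of clip below 0.03 m/s); the robot touches nothing.
It also fails if it takes over 45 s, if anything falls off the work surface, if the arm or the gripper's body presses on something with over 40 N, if the wrist force passes 120 N, or if a joint passes its speed limit or range.

## Working session

There is one attempt and no reset: what is moved stays moved. The work goes in short steps, Python scripts to look and compute and a tool call to move; the robot and the scene stay as the last step left them, time stands still between calls to the robot, and variables do not carry over. Pictures are saved under pics/ and viewed, and the job is handed in when it is done.

Besides the shell and the picture viewer there is one more tool, called after "Call:" by a JSON object that holds its "method" and its "body", one argument or row to a line. jog_arm: Moves the arm, as the interface text tells. Its arguments: {"type":"object","properties":{"steps":{"type":"array","items":{"type":"object","properties":{"turn":{"type":"array","items":{"type":"number"}},"dp":{"type":"array","items":{"type":"number"}},"claw":{"type":"number"}}}}},"required":["steps"]}

```bash
mkdir -p pics; cat > h.py <<'E'
import numpy as np, cv2
from workcell import ctrl
def cap(n,tag):
    o=ctrl.get_obs(); d=ctrl.get_image(n)
    cv2.imwrite(f'pics/{tag}.png',d['img'][:,:,::-1])
    np.savez(f'{tag}.npz',R=np.array(o['orientation']),p=np.array(o['ee_pos']),name=n,**{k:v for k,v in d.items()})
    return d
def cloud(tag):
    d=np.load(f'{tag}.npz'); z=d['range_z'].astype(float); h,w=z.shape
    f=h/2/np.tan(np.radians(float(d['fovy']))/2)
    v,u=np.mgrid[:h,:w]
    P=np.stack([(u-d['cx'])*z/f,(v-d['cy'])*z/f,z],-1)
    if 'camera_from_world' in d: M=np.linalg.inv(d['camera_from_world'])
    else:
        T=np.eye(4);T[:3,:3]=cv2.Rodrigues(d['R'])[0];T[:3,3]=d['p']; M=T@d['hand_eye']
    W=P@M[:3,:3].T+M[:3,3]; W[z==0]=np.nan
    return W,d['img'],M
E
python3 - <<'E'
from h import *
print(ctrl.get_obs())
for n in('scene','top','wrist'):
    d=cap(n,n+'0'); print(n,d['img'].shape,d['fovy'],d['cx'],d['cy'],(d['range_z']==0).mean())
E
```

```text
{'t': 0.0, 'qpos': array([ 1.12000286e+00,  4.23842642e-01,  1.63070404e+00,  2.69907816e-05,
        1.08861002e+00, -1.90109392e-02]), 'qvel': array([-0.00208213, -0.0008502 ,  0.0008167 , -0.00019699,  0.00148983,
        0.00069251]), 'joint_torque': array([ 1.49282765e-03, -5.44633913e+01, -2.73663318e+01,  6.43277471e-02,
        2.28084368e-02, -1.05056843e-04]), 'ee_pos': array([261.28371235, 567.13503014, 221.89506577]), 'orientation': array([-1.38388976, -0.88453069,  0.88674061]), 'ft_force': array([ 0.33064161, -0.72800878,  0.53648324]), 'moment': array([ 0.01914888, -0.03679394, -0.01533798]), 'width': 88.02694628299305}
scene (420, 560, 3) 48.12839110536691 283.84088073098957 205.37086299766275 0.003784013605442177
top (420, 560, 3) 45.6923782696419 269.6856442315476 207.89571177991934 0.003945578231292517
wrist (420, 560, 3) 65.97617884431514 283.74205368781116 204.96208886123867 0.003898809523809524
```

View pics/scene0.png

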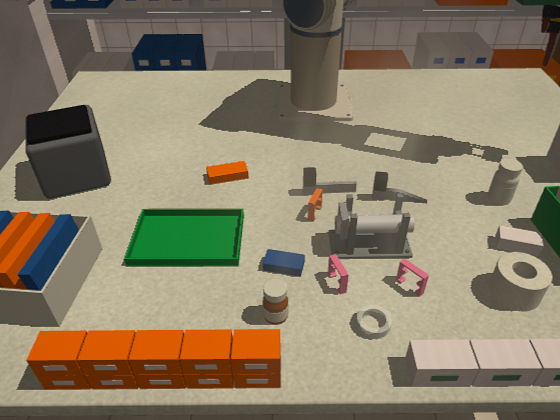

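View pics/top0.png

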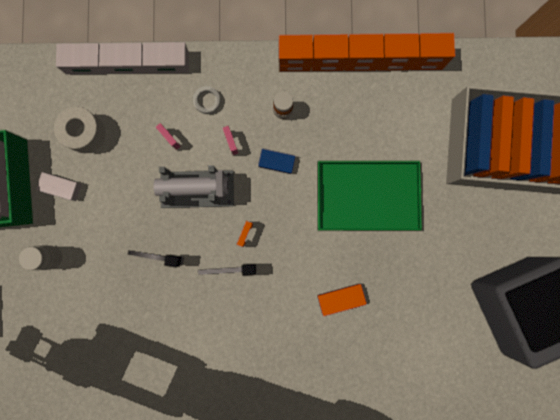

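View pics/wrist0.png

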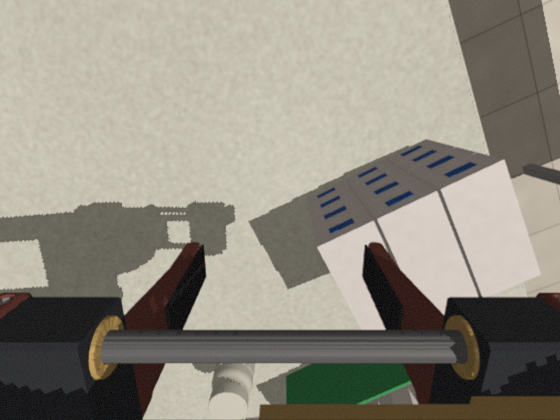

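```bash
python3 - <<'E'
from h import *
a=cv2.imread('pics/top0.png')[110:290,110:280]; a=cv2.resize(a,None,fx=3.3,fy=3.3,interpolation=cv2.INTER_CUBIC); cv2.imwrite('pics/topz.png',a)
a=cv2.imread('pics/scene0.png')[155:300,290:440]; a=cv2.resize(a,None,fx=4,fy=4,interpolation=cv2.INTER_CUBIC); cv2.imwrite('pics/scz.png',a)
E
```

```text
(no output)
```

View pics/topz.png

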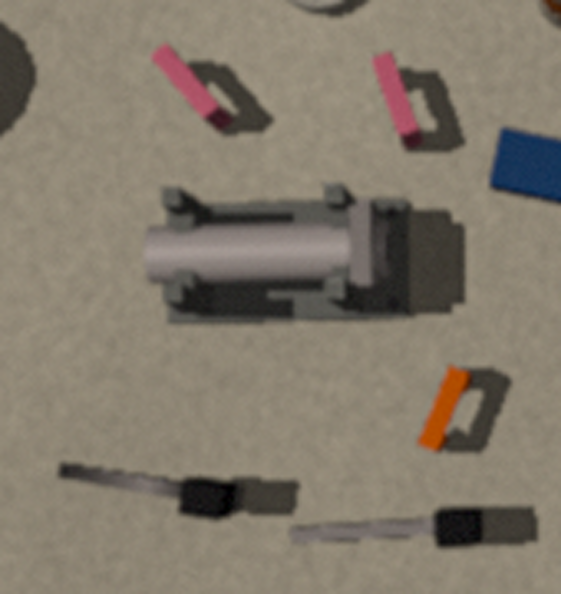

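View pics/scz.png

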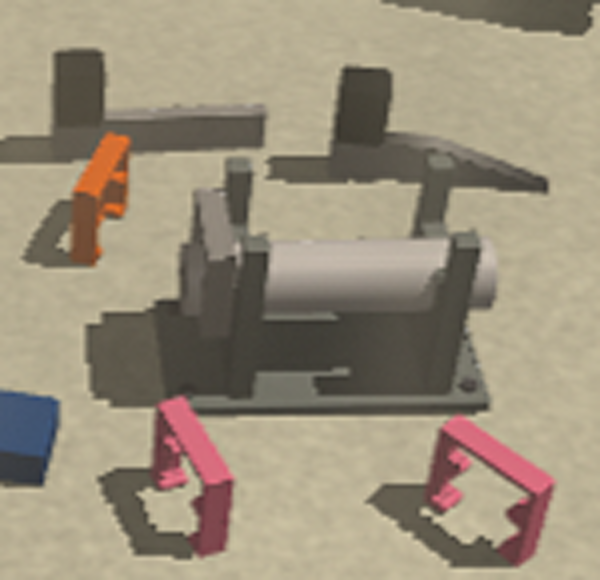

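```bash
python3 - <<'E'
from h import *
W,I,M=cloud('top0'); print('cam',M[:3,3])
def s(u,v): print((u,v),np.round(W[v,u],1),I[v,u])
for p in [(172,260),(175,261),(168,260),(150,257),(135,254),(130,252),(248,270),(200,272),(220,188),(219,178),(219,195),(190,186),(240,235),(370,195)]: s(*p)
# floor plane level
m=(abs(W[...,2])<6); print(np.nanmedian(W[...,2][m]))
def blob(mask,name):
    P=W[mask]; 
    r=cv2.minAreaRect(P[:,:2].astype(np.float32)); print(name,len(P),r,np.nanmedian(P[:,2]),np.nanmin(P[:,2]),np.nanmax(P[:,2]))
v,u=np.mgrid[:420,:560]
box=lambda a,b,c,d:(u>=a)&(u<b)&(v>=c)&(v<d)
Z=W[...,2]
blob(box(120,192,240,275)&(Z>55),'wedge handle')
blob(box(120,192,240,275)&(Z>8)&(Z<40),'wedge blade')
blob(box(195,265,255,285)&(Z>55),'bar handle')
blob(box(195,265,255,285)&(Z>8)&(Z<40),'bar blade')
g=(I[...,1]>90)&(I[...,0]<60)&(I[...,2]<90)&box(300,430,150,240)
blob(g&(Z<8)&(Z>0),'tray floor')
blob(box(310,430,150,240)&(Z>16),'tray walls')
for z in range(0,110,5):
    mm=box(145,245,160,215)&(Z>z)&(Z<=z+5)
    if mm.sum()>3:
        P=W[mm]; print(z,mm.sum(),np.round(P.min(0)),np.round(P.max(0)))
E
```

```text
cam [ 488.26251869  -91.52000673 1082.53538612]
(172, 260) [462.1 121.1  66.7] [22 18 24]
(175, 261) [460.  115.2  65.3] [23 25 25]
(168, 260) [462.  130.1  62.8] [23 24 21]
(150, 257) [467.6 178.   19.5] [113 104 101]
(135, 254) [474.1 213.1   8.9] [65 61 59]
(130, 252) [478.4 226.4   0.8] [41 36 37]
(248, 270) [440.7 -33.5  67.3] [23 21 24]
(200, 272) [435.3  70.5  23.9] [117 110 106]
(220, 188) [605.5  20.4  91.5] [117 110 106]
(219, 178) [625.8  22.5  90.9] [119 112 107]
(219, 195) [591.1  22.1  94.3] [116 109 104]
(190, 186) [612.2  83.6  74.6] [160 149 145]
(240, 235) [512.1 -16.1  48.2] [168  98  63]
(370, 195) [ 597.2 -295.3    4.7] [ 20 101  42]
-1.2991973671887536
wedge handle 164 ((461.4973449707031, 124.96006774902344), (28.845867156982422, 23.796112060546875), 81.13067626953125) 63.30752279486893 56.31068513781997 67.82571256356448
wedge blade 186 ((472.36865234375, 166.2041778564453), (114.74652862548828, 23.034982681274414), 76.89600372314453) 21.171501806459787 8.083608711159968 39.93647035604431
bar handle 159 ((441.96612548828125, -32.57578659057617), (23.5793800354
[... 806 characters left out ...]
38. 130.  23.]
25 16 [580.  41.  25.] [649. 140.  30.]
30 10 [583.  31.  31.] [599. 130.  35.]
35 6 [585.  31.  36.] [649. 131.  40.]
40 12 [580.  17.  40.] [647. 130.  45.]
45 29 [580.  15.  46.] [649. 132.  50.]
50 26 [580.  10.  50.] [642. 158.  55.]
55 50 [583.  10.  55.] [651. 151.  60.]
60 125 [581.   9.  60.] [644. 159.  65.]
65 354 [580.  11.  65.] [642. 160.  70.]
70 651 [580.  10.  70.] [648. 160.  75.]
75 94 [580.  14.  75.] [650. 159.  79.]
80 12 [582.  31.  80.] [645. 130.  85.]
85 67 [581.  17.  85.] [646. 140.  90.]
90 152 [581.  16.  90.] [650. 131.  95.]
95 28 [580.  18.  95.] [648. 141. 100.]
100 118 [580.  31. 100.] [651. 141. 105.]
105 34 [582.  33. 105.] [650. 140. 108.]
```

```bash
python3 - <<'E'
from h import *
o=ctrl.get_obs(); R=cv2.Rodrigues(o['orientation'])[0]; print(R.round(3)); print('jaw yaw',np.degrees(np.arctan2(R[1,0],R[0,0])))
d=np.load('wrist0.npz'); print(d['hand_eye'].round(3))
W,I,M=cloud('top0')
from numpy import *
v,u=mgrid[:420,:560]; Z=W[...,2]
m=(u>165)&(u<212)&(v>165)&(v<205)&(Z>60)&(Z<80); P=W[m]
# rod top ridge: fit line through centroid per y bin
ys=arange(50,160,10); c=[]
for y in ys:
    q=P[(P[:,1]>y-5)&(P[:,1]<=y+5)]; c.append([(q[:,0].min()+q[:,0].max())/2,q[:,2].max()])
print(ys,array(c).round(1)); print(np.degrees(np.polyfit(ys,array(c)[:,0],1)))
E
```

```text
[[ 0.418 -0.001 -0.908]
 [ 0.908 -0.001  0.418]
 [-0.001 -1.     0.   ]]
jaw yaw 65.2610944605392
[[ 1.00000e+00 -1.00000e-03 -1.00000e-03 -6.09000e-01]
 [ 1.00000e-03 -3.05000e-01  9.52000e-01 -1.62425e+02]
 [-1.00000e-03 -9.52000e-01 -3.05000e-01  8.38400e+01]
 [ 0.00000e+00  0.00000e+00  0.00000e+00  1.00000e+00]]Traceback (most recent call last):
  File "<stdin>", line 11, in <module>
    return umr_minimum(a, axis, None, out, keepdims, initial, where)
ValueError: zero-size array to reduction operation minimum which has no identity
```

Call:
{"method": "jog_arm", "body": {
  "steps": [
    {"turn": [0, 0, -0.04], "dp": [0.2, -0.47, 0], "claw": 1},
    {"turn": [0, 0, -0.08], "dp": [0.42, -0.95, 0], "claw": 1},
    {"turn": [0, 0, -0.08], "dp": [0.42, -0.95, 0], "claw": 1}
  ]
}}

```text
t: 0.4
ee_pos: [295.9, 485.8, 221.1]
orientation: [-1.464, -0.684, 0.69]
ft_force: [0.1, -0.1, -0.3]
width: 88.2
```

Call:
{"method": "jog_arm", "body": {
  "steps": [
    {"turn": [0, 0, -0.04], "dp": [0.2, -0.47, 0], "claw": 1},
    {"turn": [0, 0, -0.08], "dp": [0.42, -0.95, 0], "claw": 1},
    {"turn": [0, 0, -0.08], "dp": [0.42, -0.95, 0], "claw": 1}
  ]
}}

```text
t: 0.65
ee_pos: [330.3, 405.1, 220.6]
orientation: [-1.522, -0.481, 0.491]
ft_force: [0.9, -0.4, -0.2]
width: 87.8
```

Call:
{"method": "jog_arm", "body": {
  "steps": [
    {"turn": [0, 0, -0.04], "dp": [0.2, -0.47, 0], "claw": 1},
    {"turn": [0, 0, -0.08], "dp": [0.42, -0.95, 0], "claw": 1},
    {"turn": [0, 0, -0.08], "dp": [0.42, -0.95, 0], "claw": 1}
  ]
}}

```text
t: 0.9
ee_pos: [364.9, 324.9, 220.3]
orientation: [-1.56, -0.277, 0.29]
ft_force: [0.1, -0.4, 0.3]
width: 88.0
```

Call:
{"method": "jog_arm", "body": {
  "steps": [
    {"turn": [0, 0, -0.04], "dp": [0.2, -0.47, 0], "claw": 1},
    {"turn": [0, 0, -0.08], "dp": [0.42, -0.95, 0], "claw": 1},
    {"turn": [0, 0, -0.08], "dp": [0.42, -0.95, 0], "claw": 1}
  ]
}}

```text
t: 1.15
ee_pos: [399.9, 245.2, 220.2]
orientation: [-1.577, -0.073, 0.087]
ft_force: [0.5, -0.2, -0.0]
width: 88.0
```

Call:
{"method": "jog_arm", "body": {
  "steps": [
    {"turn": [0, 0, -0.035], "dp": [0.35, -0.45, 0], "claw": 1},
    {"turn": [0, 0, -0.07], "dp": [0.7, -0.9, 0], "claw": 1},
    {"turn": [0, 0, -0.083], "dp": [0.75, -1, 0], "claw": 1},
    {"turn": [0, 0, -0.083], "dp": [0.75, -1, 0], "claw": 1}
  ]
}}

```text
t: 1.48
ee_pos: [462.1, 163.4, 220.4]
orientation: [-1.573, 0.135, -0.121]
ft_force: [0.8, 1.2, -0.4]
width: 87.9
```

```bash
python3 - <<'E'
from h import *
o=ctrl.get_obs(); R=cv2.Rodrigues(o['orientation'])[0]; print(o['t'],o['ee_pos'],R.round(3),o['qpos'],np.degrees(np.arctan2(R[1,0],R[0,0])))
cap('wrist','w1')
E
```

```text
1.4833 [462.14923904 163.35888837 220.38079243] [[ 0.987 -0.009  0.162]
 [-0.162 -0.006  0.987]
 [-0.008 -1.    -0.007]] [ 0.31705575  0.23275904  1.91733617 -0.00294328  1.0018402   0.48156228] -9.335544751391147
```

View pics/w1.png

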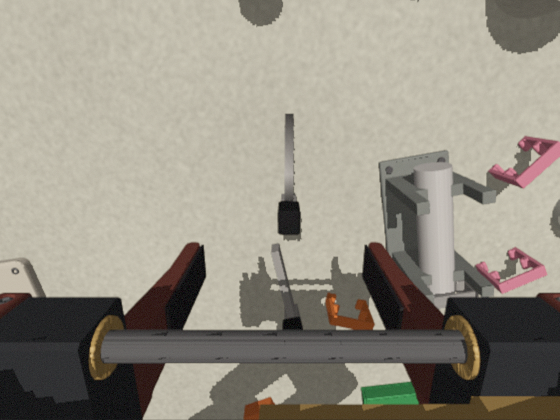

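```bash
cat > m.py <<'E'
from h import *
import sys
W,I,M=cloud('w1'); Z=W[...,2]; v,u=np.mgrid[:420,:560]
box=lambda a,b,c,d:(u>=a)&(u<b)&(v>=c)&(v<d)
g=box(200,260,60,200); print('floor',np.nanmedian(Z[g]))
def pr(n,m,lo,hi):
    P=W[m&(Z>lo)&(Z<hi)]; r=cv2.minAreaRect(P[:,:2].astype(np.float32)); print(n,len(P),np.round(r[0],1),np.round(r[1],1),round(r[2],1),'z',np.round(np.percentile(P[:,2],[1,50,99]),1)); return P
H=pr('handle top',box(270,310,190,245),58,75)
B=pr('blade',box(275,305,100,202),2,35)
f=cv2.fitLine(B[:,:2].astype(np.float32),cv2.DIST_HUBER,0,.01,.01).ravel(); print('blade line',f,np.degrees(np.arctan2(f[1],f[0])))
for y in range(140,240,10):
    q=B[abs(B[:,1]-y)<3]
    if len(q): print(y,np.round([q[:,0].mean(),q[:,0].min(),q[:,0].max(),np.median(q[:,2])],1))
S=pr('rod',box(412,460,160,285),55,85)
c=[]
for y in range(50,165,10):
    q=S[abs(S[:,1]-y)<4]
    if len(q): t=q[q[:,2]>q[:,2].max()-4]; c.append([y,q[:,0].min(),q[:,0].max(),t[:,0].mean(),np.percentile(q[:,2],95)])
c=np.array(c); print(c.round(1))
E
python3 m.py
```

```text
floor 0.20211911491310275
handle top 579 [459.3 124.8] [27.4 23.5] 80.4 z [58.5 65.  66.7]
blade 851 [472.6 190.1] [110.7  33.1] 80.2 z [ 2.2 20.4 33.3]
blade line [1.7511258e-01 9.8454839e-01 4.6933633e+02 1.8353210e+02] 79.91479
140 [460.5 446.9 477.6  26.5]
150 [463.4 458.4 468.5  26.4]
160 [465.4 460.  474.6  26.3]
170 [466.7 461.9 471.5  25.3]
180 [468.3 463.4 473.2  21.8]
190 [470.  465.1 475.   18.2]
200 [472.1 466.6 476.5  14.8]
210 [473.9 469.4 479.6  10.8]
220 [476.3 467.8 492.    7.3]
230 [477.8 468.7 493.9   3.9]
rod 4493 [611.1  92.2] [135.6  60.3] 88.6 z [56.2 72.7 80. ]
[[ 50.  595.8 627.3 613.3  75.6]
 [ 60.  595.4 627.6 613.1  75.8]
 [ 70.  595.4 628.  612.7  75.7]
 [ 80.  595.3 628.1 612.6  75.9]
 [ 90.  595.1 628.7 612.4  75.6]
 [100.  594.9 629.8 612.4  75.7]
 [110.  595.1 627.2 612.4  75.7]
 [120.  602.7 627.2 612.5  76.1]
 [130.  596.5 632.9 612.3  75.8]
 [140.  582.1 640.1 585.6  76.8]
 [150.  594.1 629.5 611.5  75.8]
 [160.  594.4 629.9 611.7  75.3]]
```

Call:
{"method": "jog_arm", "body": {
  "steps": [
    {"turn": [0.002, -0.003, -0.004], "dp": [-0.03, -0.46, -0.4], "claw": 1},
    {"turn": [0.002, -0.003, -0.004], "dp": [-0.03, -0.46, -0.9], "claw": 1},
    {"turn": [0.002, -0.003, -0.004], "dp": [-0.03, -0.48, -1], "claw": 1},
    {"turn": [0.002, -0.003, -0.004], "dp": [-0.03, -0.48, -1], "claw": 1}
  ]
}}

```text
t: 1.87
ee_pos: [455.3, 126.4, 137.2]
orientation: [-1.567, 0.14, -0.128]
ft_force: [-0.9, -0.6, -0.4]
width: 87.8
```

```bash
cat > st.py <<'E'
from h import *
o=ctrl.get_obs(); R=cv2.Rodrigues(o['orientation'])[0]; print(round(o['t'],2),np.round(o['ee_pos'],1),'yaw %.2f'%np.degrees(np.arctan2(R[1,0],R[0,0])),'jawz %.4f'%R[2,0],'tooly',R[:,1].round(4),'F',np.round(o['ft_force'],1),'M',np.round(o['moment'],2),'w',round(o['width'],1),'qv',np.abs(o['qvel']).max().round(3))
E
python3 st.py
```

```text
1.87 [455.3 126.4 137.2] yaw -9.80 jawz -0.0074 tooly [-7.5e-03 -1.0e-04 -1.0e+00] F [-0.9 -0.6 -0.4] M [-0.05  0.11 -0.04] w 87.8 qv 0.057
```

Call:
{"method": "jog_arm", "body": {
  "steps": [
    {"turn": [0, -0.002, -0.001], "dp": [0.05, -0.02, -0.5], "claw": 1},
    {"turn": [0, -0.002, -0.001], "dp": [0.05, -0.02, -0.8], "claw": 1},
    {"turn": [0, -0.002, -0.001], "dp": [0.05, -0.02, -0.8], "claw": 1},
    {"turn": [0, -0.002, -0.001], "dp": [0.05, -0.02, -0.8], "claw": 1}
  ]
}}

```text
t: 2.2
ee_pos: [458.9, 125.9, 73.4]
orientation: [-1.567, 0.137, -0.133]
ft_force: [-0.1, 0.4, 1.0]
width: 87.5
```

```bash
python3 st.py; python3 - <<'E'
from h import *
cap('wrist','w2')
E
```

```text
2.2 [458.9 125.9  73.4] yaw -9.85 jawz -0.0028 tooly [-2.9e-03 -4.0e-04 -1.0e+00] F [-0.1  0.4  1. ] M [-0.05  0.04 -0.03] w 87.5 qv 0.042
```

View pics/w2.png

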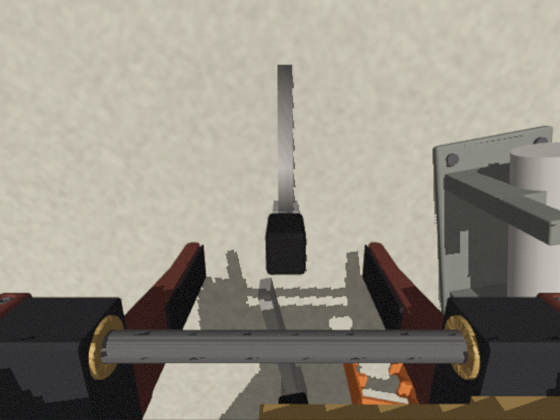

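Call:
{"method": "jog_arm", "body": {
  "steps": [
    {"turn": [0, -0.001, -0.001], "dp": [0.01, -0.01, -0.4], "claw": 1},
    {"turn": [0, -0.001, -0.001], "dp": [0.01, -0.01, -0.59], "claw": 1},
    {"turn": [0, -0.001, -0.001], "dp": [0.01, -0.01, -0.59], "claw": 1},
    {"turn": [0, -0.001, -0.001], "dp": [0.01, -0.01, -0.59], "claw": 1},
    {"turn": [0, -0.001, -0.001], "dp": [0.01, -0.01, -0.59], "claw": 0},
    {"turn": [0, -0.001, -0.001], "dp": [0.01, -0.01, -0.59], "claw": 0},
    {"turn": [0, -0.001, -0.001], "dp": [0.01, -0.01, -0.59], "claw": 0},
    {"turn": [0, -0.001, -0.001], "dp": [0.01, -0.01, -0.59], "claw": 0},
    {"turn": [0, -0.001, -0.001], "dp": [0.01, -0.01, -0.59], "claw": 0},
    {"turn": [0, -0.001, -0.001], "dp": [0.01, -0.01, -0.59], "claw": 0}
  ]
}}

```text
t: 3.08
ee_pos: [460.8, 125.2, 27.5]
orientation: [-1.566, 0.135, -0.14]
ft_force: [0.0, 1.0, -0.7]
width: 51.3
```

```bash
python3 st.py
```

```text
3.08 [460.8 125.2  27.5] yaw -10.06 jawz 0.0030 tooly [ 3.1e-03  3.0e-04 -1.0e+00] F [ 0.   1.  -0.7] M [-0.05  0.09  0.  ] w 51.3 qv 0.004
```

Call:
{"method": "jog_arm", "body": {
  "steps": [
    {"turn": [0, 0, 0], "dp": [0, 0, 0], "claw": 0},
    {"turn": [0, 0, 0], "dp": [0, 0, 0], "claw": 0},
    {"turn": [0, 0, 0], "dp": [0, 0, 0], "claw": 0},
    {"turn": [0, 0, 0], "dp": [0, 0, 0], "claw": 0},
    {"turn": [0, 0, 0], "dp": [0, 0, 0], "claw": 0},
    {"turn": [0, 0, 0], "dp": [0, 0, 0], "claw": 0},
    {"turn": [0, 0, 0], "dp": [0, 0, 0], "claw": 0}
  ]
}}

```text
t: 3.67
ee_pos: [460.7, 125.2, 27.4]
orientation: [-1.566, 0.136, -0.14]
ft_force: [-1.6, 0.4, 0.3]
width: 23.6
```

```bash
python3 st.py
```

```text
3.67 [460.7 125.2  27.4] yaw -10.06 jawz 0.0028 tooly [ 2.9e-03  3.0e-04 -1.0e+00] F [-1.6  0.4  0.3] M [-0.02  0.15  0.04] w 23.6 qv 0.002
```

Call:
{"method": "jog_arm", "body": {
  "steps": [
    {"turn": [0, 0, 0], "dp": [0, 0, 0.2], "claw": 0},
    {"turn": [0, 0, 0], "dp": [0, 0, 0.5], "claw": 0},
    {"turn": [0, 0, 0], "dp": [0, 0, 0.8], "claw": 0},
    {"turn": [0, 0, 0], "dp": [0, -0.2, 1], "claw": 0},
    {"turn": [0, 0, 0], "dp": [0, -0.5, 1], "claw": 0},
    {"turn": [0, 0, 0], "dp": [0, -0.5, 1], "claw": 0}
  ]
}}

```text
t: 4.17
ee_pos: [461.0, 83.2, 108.4]
orientation: [-1.566, 0.135, -0.142]
ft_force: [-0.9, 0.8, -1.8]
width: 23.7
```

Call:
{"method": "jog_arm", "body": {
  "steps": [
    {"turn": [0, 0, 0.01], "dp": [0.2, -0.4, 0.3], "claw": 0},
    {"turn": [0, 0, 0.02], "dp": [0.4, -0.8, 0.6], "claw": 0},
    {"turn": [0, 0, 0.03], "dp": [0.6, -1, 0.8], "claw": 0},
    {"turn": [0, 0, 0.03], "dp": [0.6, -1, 0.8], "claw": 0}
  ]
}}

```text
t: 4.5
ee_pos: [514.4, 0.6, 176.0]
orientation: [-1.57, 0.055, -0.076]
ft_force: [1.2, 0.7, 0.5]
width: 23.8
```

Call:
{"method": "jog_arm", "body": {
  "steps": [
    {"turn": [0, 0, 0.01], "dp": [0.2, -0.4, 0], "claw": 0},
    {"turn": [0, 0, 0.02], "dp": [0.4, -0.8, 0], "claw": 0},
    {"turn": [0, 0, 0.03], "dp": [0.6, -1, 0], "claw": 0},
    {"turn": [0, 0, 0.03], "dp": [0.6, -1, 0], "claw": 0}
  ]
}}

```text
t: 4.83
ee_pos: [564.8, -81.9, 175.5]
orientation: [-1.571, -0.019, -0.005]
ft_force: [-0.1, -0.0, -1.3]
width: 24.2
```

```bash
python3 st.py
```

```text
4.83 [564.8 -81.9 175.5] yaw 0.52 jawz 0.0153 tooly [ 0.0153 -0.     -0.9999] F [-0.1 -0.  -1.3] M [-0.1   0.07  0.01] w 24.2 qv 0.086
```

Call:
{"method": "jog_arm", "body": {
  "steps": [
    {"turn": [0, 0.005, 0.002], "dp": [0.3, -0.25, -0.2], "claw": 0},
    {"turn": [0, 0.005, 0.002], "dp": [0.6, -0.5, -0.4], "claw": 0},
    {"turn": [0, 0.005, 0.002], "dp": [0.63, -0.53, -0.44], "claw": 0},
    {"turn": [0, 0.005, 0.002], "dp": [0.63, -0.53, -0.44], "claw": 0},
    {"turn": [0, 0.005, 0.002], "dp": [0.63, -0.53, -0.44], "claw": 0}
  ]
}}

```text
t: 5.25
ee_pos: [613.7, -123.0, 139.0]
orientation: [-1.57, -0.009, 0.015]
ft_force: [-0.6, -0.4, -1.2]
width: 23.7
```

```bash
python3 st.py; python3 - <<'E'
from h import *
cap('wrist','w3');cap('scene','s3');cap('top','t3')
a=cv2.imread('pics/s3.png')[120:280,240:440]; cv2.imwrite('pics/s3z.png',cv2.resize(a,None,fx=3.7,fy=3.7,interpolation=cv2.INTER_CUBIC))
E
```

```text
5.25 [ 613.7 -123.   139. ] yaw 0.86 jawz -0.0036 tooly [-0.0036  0.0011 -1.    ] F [-0.6 -0.4 -1.2] M [-0.04  0.05  0.01] w 23.7 qv 0.03
```

View pics/w3.png

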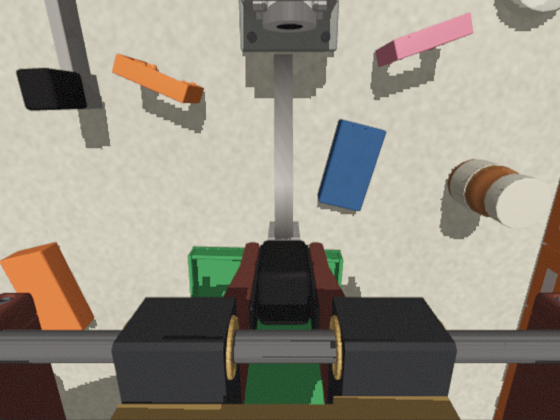

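View pics/s3z.png

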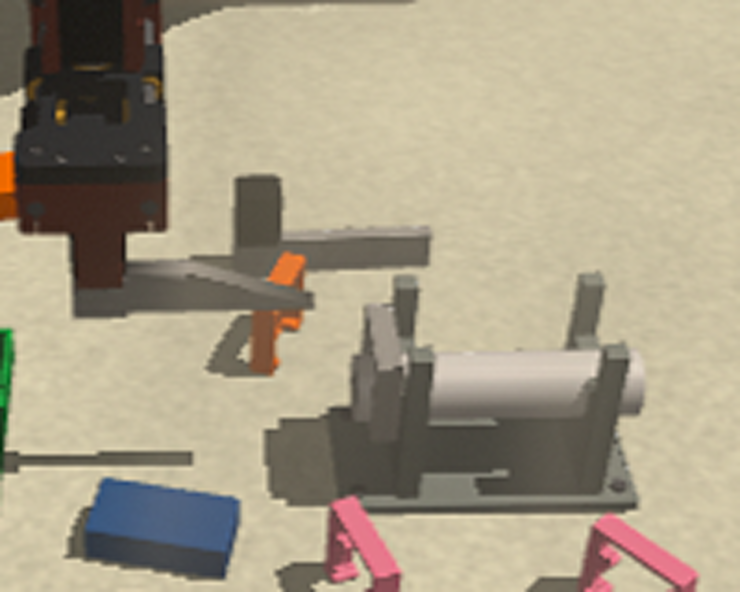

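```bash
cat > m3.py <<'E'
from h import *
W,I,M=cloud('w3'); Z=W[...,2]; v,u=np.mgrid[:420,:560]
box=lambda a,b,c,d:(u>=a)&(u<b)&(v>=c)&(v<d)
print('cam',M[:3,3])
B=W[box(270,298,50,225)&(Z>90)]
for y in range(-110,-5,8):
    q=B[abs(B[:,1]-y)<3]
    if len(q)>3: print(y,len(q),np.round([q[:,0].mean(),q[:,0].min(),q[:,0].max(),np.median(q[:,2])],1))
print('tip y',B[:,1].max())
f=cv2.fitLine(B[B[:,1]>-90][:,:2].astype(np.float32),cv2.DIST_HUBER,0,.01,.01).ravel(); print(f,np.degrees(np.arctan2(f[1],f[0])))
C=box(230,345,0,50)
for z0 in range(40,115,5):
    q=W[C&(Z>z0)&(Z<=z0+5)]
    if len(q)>3: print(z0,len(q),np.round(q.min(0),1),np.round(q.max(0),1))
print('--top cam')
W,I,M=cloud('t3'); Z=W[...,2]
B=W[(W[...,0]>590)&(W[...,0]<640)&(W[...,1]>-130)&(W[...,1]<0)&(Z>90)&(Z<150)]
for y in range(-110,-5,8):
    q=B[abs(B[:,1]-y)<4]
    if len(q)>3: print(y,len(q),np.round([q[:,0].mean(),q[:,0].min(),q[:,0].max(),np.median(q[:,2])],1))
print(B[:,1].max())
C=W[(W[...,0]>570)&(W[...,0]<660)&(W[...,1]>0)&(W[...,1]<50)&(Z>85)&(Z<97)]
print('bow',cv2.minAreaRect(C[:,:2].astype(np.float32)),np.median(C[:,2]),C.min(0),C.max(0))
C=W[(W[...,0]>590)&(W[...,0]<635)&(W[...,1]>-10)&(W[...,1]<50)&(Z>70)&(Z<79)]
print('end',C.min(0))
E
python3 m3.py
```

```text
cam [613.04457267 -39.73326999 301.52019795]
-110 36 [613.9 604.9 621.6 116.1]
-102 132 [612.9 608.1 617.9 138. ]
-94 200 [612.9 608.  617.7 137.9]
-86 209 [612.8 608.  617.6 137.9]
-78 228 [612.6 607.9 617.4 137. ]
-70 231 [612.5 607.8 617.3 134.2]
-62 228 [612.4 607.7 617.2 131.5]
-54 225 [612.3 607.5 617.1 128.7]
-46 227 [612.2 607.4 616.9 125.8]
-38 227 [612.1 607.3 616.8 122.8]
-30 223 [611.9 607.1 616.7 120. ]
-22 224 [611.9 607.  616.6 117.3]
-14 66 [612.  606.9 616.5 115.4]
tip y -15.124099046902995
[ 1.4876131e-02 -9.9988937e-01  6.1226752e+02 -5.2501358e+01] -89.14762
40 54 [588.3   8.7  40.1] [641.9  16.2  44.9]
45 186 [588.1   8.6  45.1] [641.3  20.4  49.9]
50 121 [588.    8.6  50. ] [641.6  18.7  55. ]
55 122 [588.2   8.5  55. ] [641.7  18.   60. ]
60 146 [588.    8.4  60. ] [641.8  17.4  65. ]
65 311 [588.1   8.5  65. ] [641.8  21.   70. ]
70 981 [588.    8.5  70. ] [641.8  20.5  75. ]
75 184 [588.1   8.7  75. ] [641.4  19.1  79.9]
80 44 [588.   14.6  80. ] [641.7  17.7  85. ]
85 49 [588.1  14.7  85.3] [641.6  16.2  90. ]
90 77 [588.4  14.6  90. ] [640.1  15.9  92.9]
--top cam
-86 29 [613.4 609.5 618.4 137.6]
-78 29 [613.  609.5 618.7 135.9]
-70 28 [613.5 609.  619.1 132.9]
-62 20 [613.  609.1 619.4 131.9]
-15.585466266321532
bow ((615.4510498046875, 29.02253532409668), (25.85080337524414, 68.7537841796875), 89.82707214355469) 91.56294611632086 [581.10083163  16.15858961  85.07708087] [649.83797848  42.05129367  96.56295573]
end [590.9829897    9.75329564  70.01694525]
```

Call:
{"method": "jog_arm", "body": {
  "steps": [
    {"turn": [-0.0003, -0.001, 0], "dp": [0.035, 0, -0.25], "claw": 0},
    {"turn": [-0.0003, -0.001, 0], "dp": [0.035, 0, -0.436], "claw": 0},
    {"turn": [-0.0003, -0.001, 0], "dp": [0.035, 0, -0.436], "claw": 0},
    {"turn": [-0.0003, -0.001, 0], "dp": [0.035, 0, -0.436], "claw": 0},
    {"turn": [-0.0003, -0.001, 0], "dp": [0.035, 0, -0.436], "claw": 0},
    {"turn": [-0.0003, -0.001, 0], "dp": [0.035, 0, -0.436], "claw": 0}
  ]
}}

```text
t: 5.9
ee_pos: [617.9, -123.0, 107.2]
orientation: [-1.572, -0.016, 0.009]
ft_force: [-0.1, 0.6, -0.7]
width: 23.9
```

```bash
python3 st.py; python3 - <<'E'
from h import *
cap('wrist','w4')
W,I,M=cloud('w4'); Z=W[...,2]
v,u=np.mgrid[:420,:560]
X,Y=W[...,0],W[...,1]
for nm,a,b,lo,hi in(('blade',-100,-20,60,110),('rodend',5,13,73,80),('clip',13,20,30,97)):
    m=(Y>a)&(Y<b)&(Z>lo)&(Z<hi)&(X>580)&(X<650); q=W[m]
    if len(q): print(nm,len(q),q.min(0).round(1),q.max(0).round(1),q.mean(0).round(1),np.median(q[:,2]).round(1))
E
```

```text
5.9 [ 617.9 -123.   107.2] yaw 0.93 jawz 0.0044 tooly [ 0.0044 -0.0011 -1.    ] F [-0.1  0.6 -0.7] M [-0.11  0.1   0.06] w 23.9 qv 0.002
blade 2971 [611.3 -99.9  83.2] [622.  -20.  107.8] [616.6 -59.4  97.8] 98.4
rodend 184 [605.    8.5  73.1] [624.7  11.4  76.8] [614.9   9.9  74.5] 74.5
clip 220 [588.   13.   42.7] [642.   18.7  66.4] [615.1  15.8  50.6] 48.4
```

View pics/w4.png

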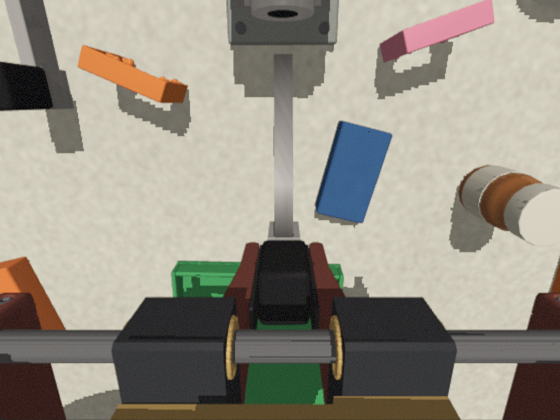

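Call:
{"method": "jog_arm", "body": {
  "steps": [
    {"turn": [0.0003, 0.001, 0], "dp": [-0.005, 0, -0.05], "claw": 0},
    {"turn": [0.0003, 0.001, 0], "dp": [-0.005, 0, -0.05], "claw": 0},
    {"turn": [0.0003, 0.001, 0], "dp": [-0.005, 0, -0.05], "claw": 0}
  ]
}}

```text
t: 6.2
ee_pos: [617.5, -123.1, 103.2]
orientation: [-1.571, -0.014, 0.012]
ft_force: [0.1, -0.2, -1.4]
width: 24.0
```

```bash
python3 st.py
```

```text
6.2 [ 617.5 -123.1  103.2] yaw 0.92 jawz 0.0012 tooly [ 1.2e-03 -1.0e-04 -1.0e+00] F [ 0.1 -0.2 -1.4] M [-0.09  0.07 -0.01] w 24.0 qv 0.002
```

Call:
{"method": "jog_arm", "body": {
  "steps": [
    {"turn": [0, 0, 0], "dp": [-0.003, 0.2, 0.005], "claw": 0},
    {"turn": [0, 0, 0], "dp": [-0.006, 0.4, 0.005], "claw": 0},
    {"turn": [0, 0, 0], "dp": [-0.01, 0.6, 0.005], "claw": 0},
    {"turn": [0, 0, 0], "dp": [-0.012, 0.7, 0.005], "claw": 0},
    {"turn": [0, 0, 0], "dp": [-0.012, 0.7, 0.005], "claw": 0},
    {"turn": [0, 0, 0], "dp": [-0.012, 0.7, 0.005], "claw": 0}
  ]
}}

```text
t: 6.7
ee_pos: [616.6, -66.6, 103.7]
orientation: [-1.571, -0.015, 0.013]
ft_force: [0.2, -0.1, -0.6]
width: 24.0
```

```bash
python3 st.py; python3 - <<'E'
from h import *
cap('wrist','w5');cap('scene','s5')
a=cv2.imread('pics/s5.png')[140:270,290:430]; cv2.imwrite('pics/s5z.png',cv2.resize(a,None,fx=4.2,fy=4.2,interpolation=cv2.INTER_CUBIC))
E
```

```text
6.7 [616.6 -66.6 103.7] yaw 1.00 jawz 0.0013 tooly [ 1.3e-03 -3.0e-04 -1.0e+00] F [ 0.2 -0.1 -0.6] M [-0.08  0.05  0.  ] w 24.0 qv 0.02
```

View pics/w5.png

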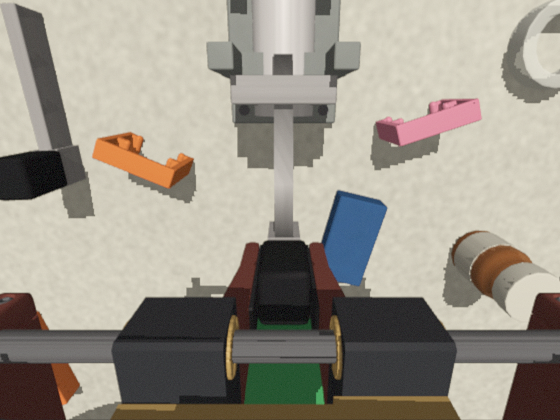

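View pics/s5z.png

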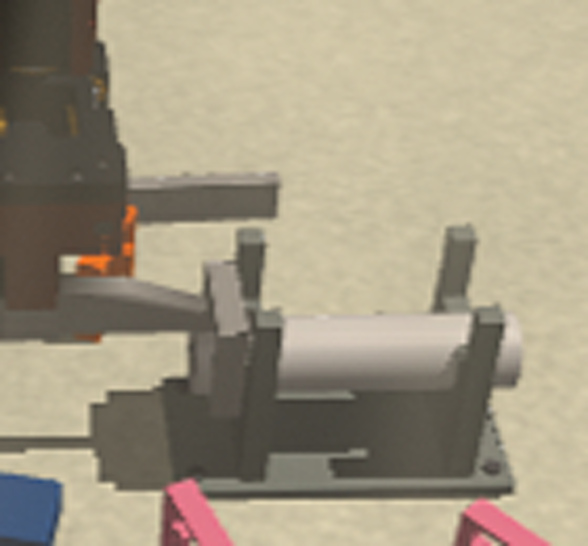

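Call:
{"method": "jog_arm", "body": {
  "steps": [
    {"turn": [0, 0, 0], "dp": [-0.002, 0.1, 0], "claw": 0},
    {"turn": [0, 0, 0], "dp": [-0.004, 0.2, 0], "claw": 0},
    {"turn": [0, 0, 0], "dp": [-0.006, 0.3, 0], "claw": 0},
    {"turn": [0, 0, 0], "dp": [-0.007, 0.4, 0], "claw": 0},
    {"turn": [0, 0, 0], "dp": [-0.007, 0.4, 0], "claw": 0}
  ]
}}

```text
t: 7.22
ee_pos: [615.8, -33.8, 103.5]
orientation: [-1.57, -0.014, 0.013]
ft_force: [0.8, 0.1, -2.2]
width: 23.7
```

```bash
python3 st.py
```

```text
7.22 [615.8 -33.8 103.5] yaw 0.97 jawz 0.0008 tooly [ 8.e-04  3.e-04 -1.e+00] F [ 0.8  0.1 -2.2] M [-0.12  0.14 -0.02] w 23.7 qv 0.024
```

Call:
{"method": "jog_arm", "body": {
  "steps": [
    {"turn": [0, 0, 0], "dp": [-0.002, 0.1, 0], "claw": 0},
    {"turn": [0, 0, 0], "dp": [-0.003, 0.2, 0], "claw": 0},
    {"turn": [0, 0, 0], "dp": [-0.005, 0.32, 0], "claw": 0},
    {"turn": [0, 0, 0], "dp": [-0.005, 0.32, 0], "claw": 0},
    {"turn": [0, 0, 0], "dp": [-0.005, 0.32, 0], "claw": 0}
  ]
}}

```text
t: 7.63
ee_pos: [615.7, -7.2, 103.8]
orientation: [-1.57, -0.015, 0.013]
ft_force: [1.3, -0.6, -1.0]
width: 24.0
```

```bash
python3 st.py; python3 - <<'E'
from h import *
cap('wrist','w6');cap('scene','s6')
a=cv2.imread('pics/s6.png')[140:270,290:430]; cv2.imwrite('pics/s6z.png',cv2.resize(a,None,fx=4.2,fy=4.2,interpolation=cv2.INTER_CUBIC))
W,I,M=cloud('w6'); X,Y,Z=W[...,0],W[...,1],W[...,2]
m=(Y>5)&(Y<32)&(Z>96)&(Z<112)&(X>580)&(X<650); q=W[m]; print(len(q),q.min(0),q.max(0),np.median(q,0))
E
```

```text
7.63 [615.7  -7.2 103.8] yaw 1.04 jawz 0.0014 tooly [ 1.4e-03  5.0e-04 -1.0e+00] F [ 1.3 -0.6 -1. ] M [-0.09  0.05  0.02] w 24.0 qv 0.016
3505 [580.0461488    5.0053606   96.10827022] [641.99722934  31.96669273 111.98899585] [614.86237893  23.30517049 107.55048673]
```

View pics/w6.png

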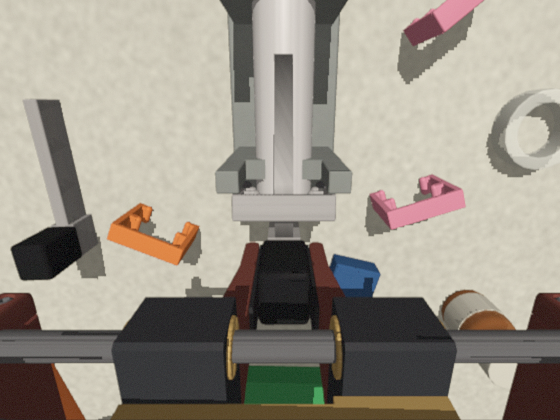

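View pics/s6z.png

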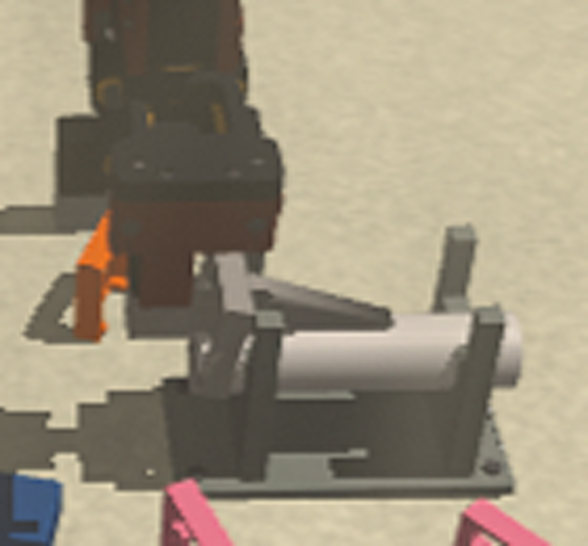

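Call:
{"method": "jog_arm", "body": {
  "steps": [
    {"turn": [0, 0, 0], "dp": [0, 0, 0.08], "claw": 0},
    {"turn": [0, 0, 0], "dp": [0, 0, 0.18], "claw": 0},
    {"turn": [0, 0, 0], "dp": [0, 0, 0.3], "claw": 0},
    {"turn": [0, 0, 0], "dp": [0, 0, 0.44], "claw": 0},
    {"turn": [0, 0, 0], "dp": [0, 0, 0.6], "claw": 0},
    {"turn": [0, 0, 0], "dp": [0, 0, 0.75], "claw": 0},
    {"turn": [0, 0, 0], "dp": [0, 0, 0.85], "claw": 0},
    {"turn": [0, 0, 0], "dp": [0, 0, 0.9], "claw": 0},
    {"turn": [0, 0, 0], "dp": [0, 0, 0.9], "claw": 0},
    {"turn": [0, 0, 0], "dp": [0, 0, 0.9], "claw": 0}
  ]
}}

```text
t: 8.57
ee_pos: [615.5, -8.0, 175.8]
orientation: [-1.57, -0.015, 0.012]
ft_force: [-0.5, -0.6, -2.0]
width: 23.9
```

```bash
python3 st.py; python3 - <<'E'
from h import *
cap('wrist','w7');cap('scene','s7')
a=cv2.imread('pics/s7.png')[110:270,290:430]; cv2.imwrite('pics/s7z.png',cv2.resize(a,None,fx=3.7,fy=3.7,interpolation=cv2.INTER_CUBIC))
W,I,M=cloud('w7'); X,Y,Z=W[...,0],W[...,1],W[...,2]
m=(Y>0)&(Y<50)&(Z>150)&(Z<190)&(X>580)&(X<650); q=W[m]; print(len(q),q.min(0),q.max(0),np.median(q,0))
E
```

```text
8.57 [615.5  -8.  175.8] yaw 0.99 jawz 0.0014 tooly [ 1.4e-03  4.0e-04 -1.0e+00] F [-0.5 -0.6 -2. ] M [-0.07  0.09 -0.03] w 23.9 qv 0.014
5440 [5.87711851e+02 5.65867048e-01 1.50092455e+02] [642.11469923  49.86547423 189.99849395] [614.73080793  24.0713213  178.2138692 ]
```

View pics/w7.png

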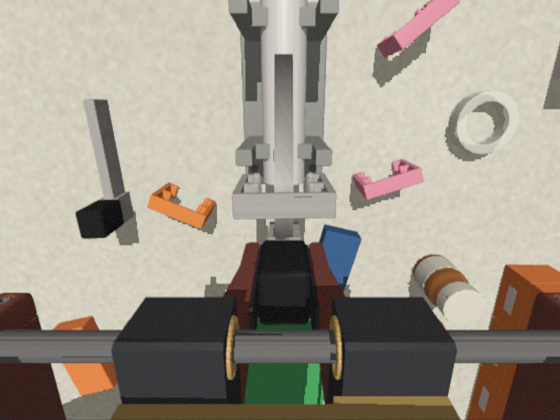

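View pics/s7z.png

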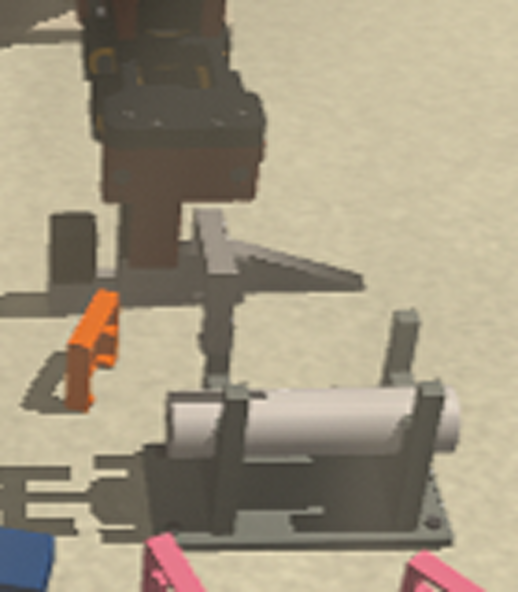

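Call:
{"method": "jog_arm", "body": {
  "steps": [
    {"turn": [0.007, 0, 0], "dp": [0, -0.03, 0.02], "claw": 0},
    {"turn": [0.015, 0, 0], "dp": [-0.01, -0.08, 0.05], "claw": 0},
    {"turn": [0.022, 0, 0], "dp": [-0.02, -0.16, 0.1], "claw": 0},
    {"turn": [0.025, 0, 0], "dp": [-0.03, -0.28, 0.1], "claw": 0},
    {"turn": [0.025, 0, 0], "dp": [-0.04, -0.42, 0.1], "claw": 0},
    {"turn": [0.025, 0, 0], "dp": [-0.05, -0.58, 0.1], "claw": 0},
    {"turn": [0.025, 0, 0], "dp": [-0.05, -0.74, 0.1], "claw": 0},
    {"turn": [0.025, 0, 0], "dp": [-0.05, -0.88, 0.1], "claw": 0},
    {"turn": [0.025, 0, 0], "dp": [-0.05, -0.97, 0.1], "claw": 0},
    {"turn": [0.025, 0, 0], "dp": [-0.05, -1, 0.1], "claw": 0}
  ]
}}

```text
t: 9.5
ee_pos: [611.1, -89.5, 182.9]
orientation: [-1.492, -0.013, 0.012]
ft_force: [0.1, 0.3, -1.6]
width: 23.9
```

```bash
python3 st.py; python3 - <<'E'
from h import *
cap('wrist','w8')
E
```

```text
9.5 [611.1 -89.5 182.9] yaw 0.91 jawz 0.0013 tooly [ 0.      0.0786 -0.9969] F [ 0.1  0.3 -1.6] M [-0.08  0.03 -0.04] w 23.9 qv 0.028
```

View pics/w8.png

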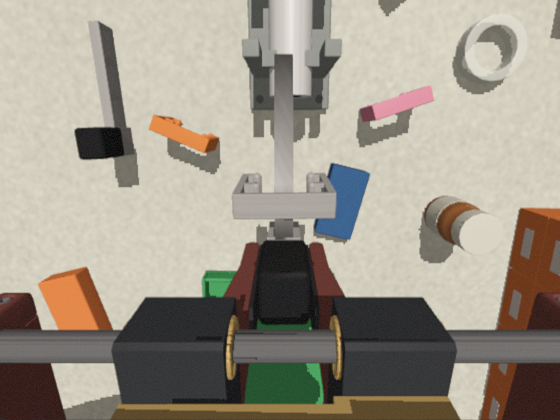

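Clip still riding on the flat of the blade at (284,204), same place. Continue to the tray.

Call:
{"method": "jog_arm", "body": {
  "steps": [
    {"turn": [0, 0, 0], "dp": [-0.01, -0.05, 0], "claw": 0},
    {"turn": [0, 0, 0], "dp": [-0.02, -0.16, 0], "claw": 0},
    {"turn": [0, 0, 0], "dp": [-0.03, -0.32, 0], "claw": 0},
    {"turn": [0, 0, 0], "dp": [-0.04, -0.5, 0], "claw": 0},
    {"turn": [0, 0, 0], "dp": [-0.05, -0.68, 0], "claw": 0},
    {"turn": [0, 0, 0], "dp": [-0.05, -0.84, 0], "claw": 0},
    {"turn": [0, 0, 0], "dp": [-0.05, -0.95, 0], "claw": 0},
    {"turn": [0, 0, 0], "dp": [-0.05, -1, 0], "claw": 0}
  ]
}}

```text
t: 10.22
ee_pos: [607.1, -171.2, 182.9]
orientation: [-1.492, -0.012, 0.01]
ft_force: [0.6, 0.1, -1.8]
width: 23.8
```

Call:
{"method": "jog_arm", "body": {
  "steps": [
    {"turn": [0, 0, 0], "dp": [-0.01, -0.05, 0], "claw": 0},
    {"turn": [0, 0, 0], "dp": [-0.02, -0.16, 0], "claw": 0},
    {"turn": [0, 0, 0], "dp": [-0.03, -0.32, 0], "claw": 0},
    {"turn": [0, 0, 0], "dp": [-0.04, -0.5, 0], "claw": 0},
    {"turn": [0, 0, 0], "dp": [-0.05, -0.68, 0], "claw": 0},
    {"turn": [0, 0, 0], "dp": [-0.05, -0.84, 0], "claw": 0},
    {"turn": [0, 0, 0], "dp": [-0.05, -0.95, 0], "claw": 0},
    {"turn": [0, 0, 0], "dp": [-0.05, -1, 0], "claw": 0}
  ]
}}

```text
t: 10.88
ee_pos: [603.0, -253.1, 182.9]
orientation: [-1.493, -0.011, 0.009]
ft_force: [0.5, 0.5, -1.1]
width: 23.8
```

Call:
{"method": "jog_arm", "body": {
  "steps": [
    {"turn": [0, 0, 0], "dp": [-0.01, -0.05, 0], "claw": 0},
    {"turn": [0, 0, 0], "dp": [-0.02, -0.16, 0], "claw": 0},
    {"turn": [0, 0, 0], "dp": [-0.03, -0.32, 0], "claw": 0},
    {"turn": [0, 0, 0], "dp": [-0.04, -0.5, 0], "claw": 0},
    {"turn": [0, 0, 0], "dp": [-0.05, -0.68, 0], "claw": 0},
    {"turn": [0, 0, 0], "dp": [-0.05, -0.84, 0], "claw": 0},
    {"turn": [0, 0, 0], "dp": [-0.05, -0.95, 0], "claw": 0},
    {"turn": [0, 0, 0], "dp": [-0.05, -1, 0], "claw": 0}
  ]
}}

```text
t: 11.55
ee_pos: [598.9, -335.1, 182.8]
orientation: [-1.493, -0.01, 0.008]
ft_force: [-0.3, 0.4, -1.2]
width: 24.1
```

```bash
python3 st.py; python3 - <<'E'
from h import *
cap('wrist','w9');cap('top','t9')
E
```

```text
11.55 [ 598.9 -335.1  182.8] yaw 0.66 jawz 0.0020 tooly [ 0.0011  0.0778 -0.997 ] F [-0.3  0.4 -1.2] M [-0.13  0.03  0.01] w 24.1 qv 0.046
```

View pics/w9.png

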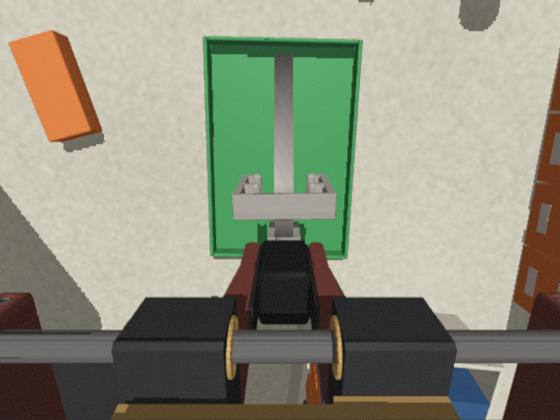

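View pics/t9.png

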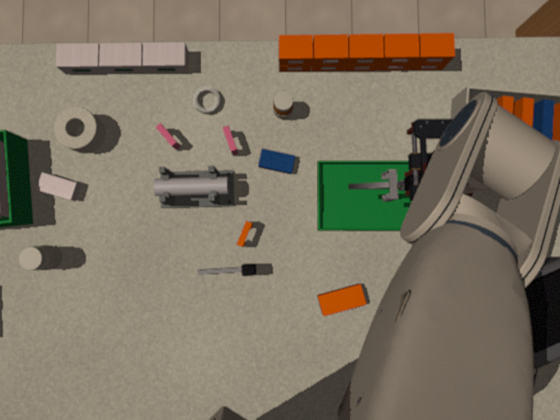

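```bash
python3 - <<'E'
from h import *
W,I,M=cloud('w9'); X,Y,Z=W[...,0],W[...,1],W[...,2]
m=(Z>19)&(Z<26)&(Y<-150)&(Y>-420)&(X>500)&(X<700)&(I[...,1]>I[...,0]*1.5); q=W[m]
print(len(q),np.percentile(q,[0.5,99.5],axis=0).round(1))
f=(abs(Z-4)<2.5)&(I[...,1]>I[...,0]*1.5)&(Y<-150)&(Y>-420); p=W[f]; print(np.percentile(p,[0.5,50,99.5],axis=0).round(1))
b=(Y>-330)&(Y<-270)&(Z>150)&(Z<200)&(X>560)&(X<640); 
bw=W[(I.astype(int).sum(2)>200)&b]; print(np.percentile(bw,[1,50,99],axis=0).round(1))
W,I,M=cloud('top0'); X,Y,Z=W[...,0],W[...,1],W[...,2]
m=(Y<-420)&(Y>-500)&(X>480)&(X<760)&(Z>20); q=W[m]; print('box',len(q),q.min(0),q.max(0))
m=(Y<-160)&(Y>-420)&(X>500)&(X<690)&(Z>17)&(Z<27); q=W[m]; print('walls',np.percentile(q,[0.5,99.5],axis=0).round(1))
E
```

```text
2455 [[ 520.8 -400.1   19.1]
 [ 670.2 -182.    23.9]]
[[ 524.2 -395.     2.3]
 [ 584.2 -260.7    4.3]
 [ 666.3 -185.     6.2]]
[[ 572.2 -325.4  157.8]
 [ 598.3 -301.3  187.1]
 [ 624.6 -271.4  195.5]]
box 2093 [ 617.26630762 -499.97270462   20.14282833] [ 759.99363128 -460.18724341  111.83887883]
walls [[ 522.2 -400.1   17.1]
 [ 672.5 -180.4   26. ]]
```

Call:
{"method": "jog_arm", "body": {
  "steps": [
    {"turn": [0, 0, 0], "dp": [0, 0.02, -0.05], "claw": 0},
    {"turn": [-0.004, 0, 0], "dp": [-0.01, 0.04, -0.15], "claw": 0},
    {"turn": [-0.008, 0, 0], "dp": [-0.02, 0.06, -0.3], "claw": 0},
    {"turn": [-0.012, 0, 0], "dp": [-0.02, 0.08, -0.48], "claw": 0},
    {"turn": [-0.016, 0, 0], "dp": [-0.02, 0.08, -0.66], "claw": 0},
    {"turn": [-0.02, 0, 0], "dp": [-0.02, 0.08, -0.82], "claw": 0},
    {"turn": [-0.0245, 0, 0], "dp": [-0.02, 0.08, -0.94], "claw": 0},
    {"turn": [-0.0245, 0, 0], "dp": [-0.02, 0.08, -1], "claw": 0},
    {"turn": [-0.0245, 0, 0], "dp": [-0.02, 0.08, -1], "claw": 0}
  ]
}}

```text
t: 12.4
ee_pos: [596.5, -326.0, 100.9]
orientation: [-1.568, -0.009, 0.012]
ft_force: [0.9, 0.7, -1.7]
width: 24.1
```

```bash
python3 st.py
```

```text
12.4 [ 596.5 -326.   100.9] yaw 0.75 jawz -0.0018 tooly [-0.0018  0.003  -1.    ] F [ 0.9  0.7 -1.7] M [-0.08  0.06  0.01] w 24.1 qv 0.026
```

Call:
{"method": "jog_arm", "body": {
  "steps": [
    {"turn": [-0.001, 0, 0], "dp": [0, 0, -0.08], "claw": 0},
    {"turn": [-0.001, 0, 0], "dp": [0, 0, -0.2], "claw": 0},
    {"turn": [-0.001, 0, 0], "dp": [0, 0, -0.34], "claw": 0},
    {"turn": [-0.001, 0, 0], "dp": [0, 0, -0.45], "claw": 0},
    {"turn": [-0.001, 0, 0], "dp": [0, 0, -0.53], "claw": 0},
    {"turn": [-0.001, 0, 0], "dp": [0, 0, -0.58], "claw": 0},
    {"turn": [-0.001, 0, 0], "dp": [0, 0, -0.62], "claw": 0},
    {"turn": [-0.001, 0, 0], "dp": [0, 0, -0.66], "claw": 0},
    {"turn": [-0.001, 0, 0], "dp": [0, 0, -0.7], "claw": 0},
    {"turn": [-0.001, 0, 0], "dp": [0, 0, -0.74], "claw": 0},
    {"turn": [-0.001, 0, 0], "dp": [0, 0, -0.76], "claw": 0}
  ]
}}

```text
t: 13.32
ee_pos: [596.5, -326.0, 39.9]
orientation: [-1.571, -0.009, 0.012]
ft_force: [-0.2, 0.8, -1.9]
width: 24.1
```

```bash
python3 st.py; python3 - <<'E'
from h import *
cap('wrist','w10');cap('scene','s10')
a=cv2.imread('pics/s10.png')[120:290,80:290]; cv2.imwrite('pics/s10z.png',cv2.resize(a,None,fx=3.5,fy=3.5,interpolation=cv2.INTER_CUBIC))
E
```

```text
13.32 [ 596.5 -326.    39.9] yaw 0.75 jawz -0.0018 tooly [-1.8e-03 -1.0e-04 -1.0e+00] F [-0.2  0.8 -1.9] M [-0.05  0.05  0.06] w 24.1 qv 0.026
```

View pics/w10.png

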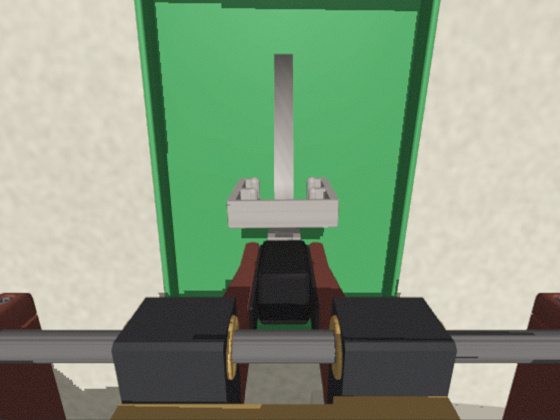

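View pics/s10z.png

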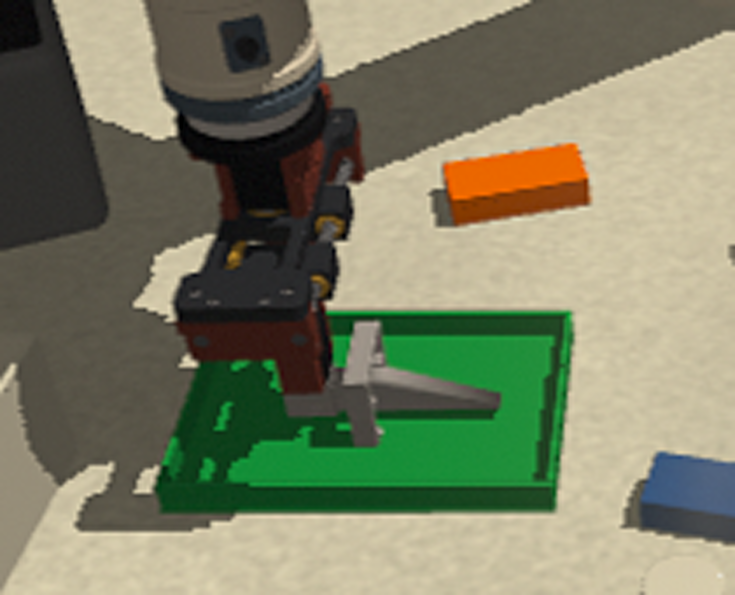

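Call:
{"method": "jog_arm", "body": {
  "steps": [
    {"turn": [0, 0, 0], "dp": [0, 0, -0.04], "claw": 0},
    {"turn": [0, 0, 0], "dp": [0, 0, -0.08], "claw": 0},
    {"turn": [0, 0, 0], "dp": [0, 0, -0.1], "claw": 0},
    {"turn": [0, 0, 0], "dp": [0, 0, -0.1], "claw": 0},
    {"turn": [0, 0, 0], "dp": [0, 0, -0.1], "claw": 0}
  ]
}}

```text
t: 13.83
ee_pos: [596.3, -326.0, 31.8]
orientation: [-1.571, -0.009, 0.012]
ft_force: [-0.4, 0.0, -1.6]
width: 23.7
```

```bash
python3 st.py
```

```text
13.83 [ 596.3 -326.    31.8] yaw 0.75 jawz -0.0021 tooly [-2.1e-03  1.0e-04 -1.0e+00] F [-0.4  0.  -1.6] M [-0.11  0.08 -0.05] w 23.7 qv 0.002
```

Underside ≈0.6 mm above the tray floor by estimate; release.

Call:
{"method": "jog_arm", "body": {
  "steps": [
    {"turn": [0, 0, 0], "dp": [0, 0, 0], "claw": 0.35},
    {"turn": [0, 0, 0], "dp": [0, 0, 0], "claw": 0.5},
    {"turn": [0, 0, 0], "dp": [0, 0, 0], "claw": 0.6},
    {"turn": [0, 0, 0], "dp": [0, 0, 0], "claw": 0.7},
    {"turn": [0, 0, 0], "dp": [0, 0, 0], "claw": 0.8},
    {"turn": [0, 0, 0], "dp": [0, 0, 0], "claw": 0.8},
    {"turn": [0, 0, 0], "dp": [0, 0, 0], "claw": 0.8},
    {"turn": [0, 0, 0], "dp": [0, 0, 0], "claw": 0.8},
    {"turn": [0, 0, 0], "dp": [0, 0, 0], "claw": 0.8}
  ]
}}

```text
t: 14.58
ee_pos: [596.3, -326.0, 31.8]
orientation: [-1.571, -0.009, 0.012]
ft_force: [0.3, -0.2, -0.4]
width: 70.3
```

```bash
python3 st.py; python3 - <<'E'
from h import *
cap('wrist','w11')
E
```

```text
14.58 [ 596.3 -326.    31.8] yaw 0.75 jawz -0.0021 tooly [-2.1e-03  1.0e-04 -1.0e+00] F [ 0.3 -0.2 -0.4] M [-0.03  0.1  -0.  ] w 70.3 qv 0.002
```

View pics/w11.png

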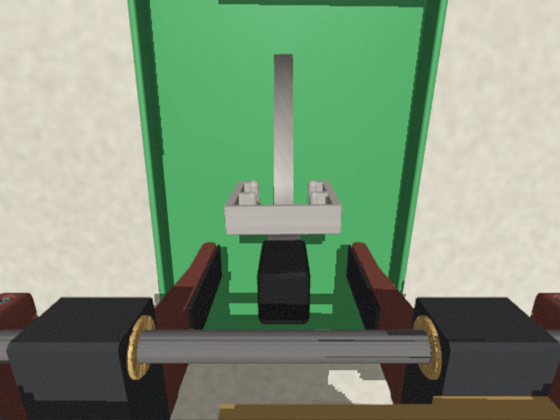

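Call:
{"method": "jog_arm", "body": {
  "steps": [
    {"turn": [0, 0, 0], "dp": [0, 0, 0.1], "claw": 0.8},
    {"turn": [0, 0, 0], "dp": [0, 0, 0.3], "claw": 0.8},
    {"turn": [0, 0, 0], "dp": [0, 0, 0.6], "claw": 0.8},
    {"turn": [0, 0, 0], "dp": [0, 0, 0.9], "claw": 0.8},
    {"turn": [0, 0, 0], "dp": [0, 0, 1], "claw": 0.8}
  ]
}}

```text
t: 15.05
ee_pos: [598.5, -327.2, 116.9]
orientation: [-1.574, -0.013, 0.008]
ft_force: [0.5, -0.6, -0.4]
width: 70.2
```

Call:
{"method": "jog_arm", "body": {
  "steps": [
    {"turn": [0, 0, 0], "dp": [0, 0, 0.4], "claw": 0.8},
    {"turn": [0, 0, 0], "dp": [0, 0, 0.8], "claw": 0.8},
    {"turn": [0, 0, 0], "dp": [0, 0, 1], "claw": 0.8},
    {"turn": [0, 0, 0], "dp": [0, 0, 1], "claw": 0.8},
    {"turn": [0, 0, 0], "dp": [0, 0, 1], "claw": 0.8}
  ]
}}

```text
t: 15.47
ee_pos: [598.9, -327.4, 198.3]
orientation: [-1.575, -0.015, 0.006]
ft_force: [-0.6, 0.7, -0.4]
width: 70.3
```

```bash
python3 st.py; python3 - <<'E'
from h import *
cap('wrist','w12');cap('scene','s12')
a=cv2.imread('pics/s12.png')[120:290,80:290]; cv2.imwrite('pics/s12z.png',cv2.resize(a,None,fx=3.5,fy=3.5,interpolation=cv2.INTER_CUBIC))
W,I,M=cloud('w12'); X,Y,Z=W[...,0],W[...,1],W[...,2]
T=(X>530)&(X<662)&(Y<-190)&(Y>-392)
h=W[T&(Z>58)&(Z<75)]; print('handle',len(h),h.min(0).round(1),h.max(0).round(1),h.mean(0).round(1))
c=W[T&(Z>46)&(Z<58)&(Y>-311)&(Y<-270)]; print('bow',len(c),c.min(0).round(1),c.max(0).round(1),c.mean(0).round(1))
E
```

```text
15.47 [ 598.9 -327.4  198.3] yaw 0.75 jawz 0.0056 tooly [ 0.0056 -0.0043 -1.    ] F [-0.6  0.7 -0.4] M [-0.04  0.11  0.01] w 70.3 qv 0.04
handle 762 [ 583.8 -341.    58.4] [ 607.7 -312.6   71.6] [ 596.  -325.5   68.5]
bow 851 [ 568.2 -301.1   46.1] [ 621.6 -286.7   56.9] [ 595.1 -293.9   54.5]
```

View pics/w12.png

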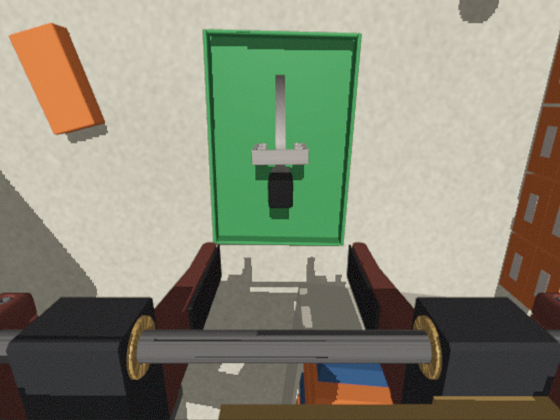

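View pics/s12z.png

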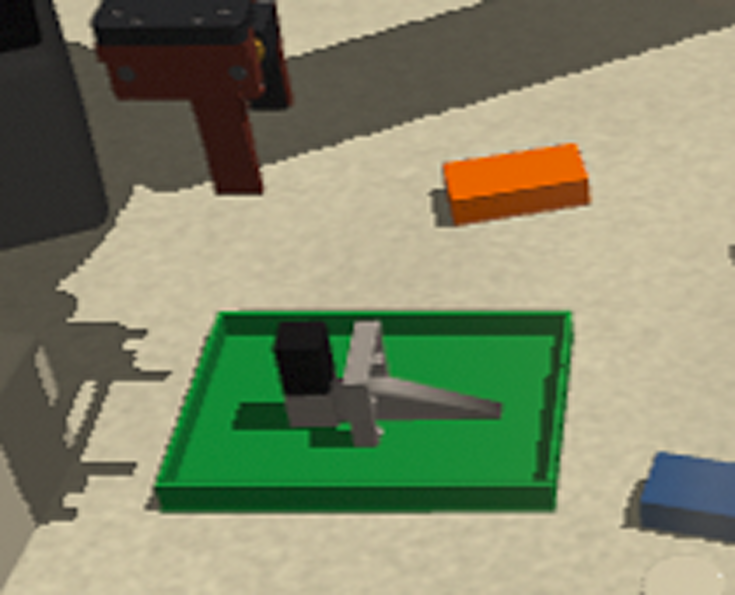

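```bash
python3 - <<'E'
from h import *
print(ctrl.close_job())
E
python3 st.py
```

```text
the job is handed in; nothing more can be done
None
the job is handed in; nothing more can be done
```

The clip is off the spindle, and both it and the wedge are in the green tray. I handed the job in at about 15.5 s of the 45 s allowed; no verdict is reported.

**What I did:** I gripped the tapered wedge across its handle and slid it along the spindle top, about 1 mm above it, under the clip's bow. The clip rose about 14 mm and rode on the flat of the blade. I lifted it straight up about 72 mm. The clip's window was then about 168 mm above the counter, at x ≈ 30 mm on the wedge. I carried both to the tray, set them down, released and backed off upward.

**Last checks:**
- **Wedge:** it stands on the tray floor with its handle at about (596, −325) mm. The top of the handle is at about 69 mm, so the grip point is at about 49 mm (limit 65 mm).
- **Clip:** it stands upright around the blade at about (595, −294) mm, with its window at about 44–47 mm (limit 65 mm). It looked upright and steady in the final pictures, but I did not measure its speed.
- **Tray:** I measured its centre at about (596, −291) mm, so both points are well inside the walls.
- **Gripper:** it is open and about 130 mm above the parts, touching nothing. The force readings I saw never passed about 2.5 N.

No check failed. Position readings agreed between cameras to 1–3 mm, and commanded moves ended up to about 5 mm off, which I corrected where it mattered.

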